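# Clamp a casting mould shut with its toggle latch

## Task

Close the two-part casting mould ready for the pour: hook the wire bail of the toggle latch over the keeper on the sliding half, then press the latch lever past centre until it lies fully home and the halves are drawn together. Feel your way and keep every push on the lever and the mould under 30 N, since more bends the latch or cracks the plaster, and leave the things standing around the mould where they are.

Things in the scene. Friction and masses are not known exactly. Their poses are not given: they have to be found in the camera images.
- mould: Casting mould, plaster in a plywood case, screwed to the bench. Origin: on the bench under the middle of the seam. Axes: x level from the fixed half across the seam to the sliding half, y along the seam, z up. Flat top 92 mm above the bench, x -100 to 85, y -75 to 75 mm. The steel latch stands on top at y = 0: base and lever on the fixed half, keeper on the sliding half.
- keeper (a point): Bail seat: where the middle of the hooked crossbar lies, 10 mm above the mould's top; rides on the sliding half, axes as the mould. Keeper hook 22 mm wide (y), steel: its stem is 2 mm to -x of this point and leans to -x at the top; its lip (underside 2.3, top 5.3 mm above this point) overhangs to 5.5 mm on the +x side. Below the lip the throat is open to +x.
- bail_bar (a point): Middle of the bail's crossbar. Bail: a U of 4 mm steel wire, two legs 53 mm long, 38 mm apart over their outsides (y), joined by this crossbar at the free end; the legs turn on a pin in the lever and pass outside lever and keeper. The pin is stiff: the bail stays at the angle it is left at and turns along with the lever until the keeper holds it.
- lever_end (a point): Middle of the lever's free end, on its outer face, 45 mm from the pivot. The lever is a steel channel 22 mm wide; up to 40 mm from the pivot its outer face is flat, 7.5 mm off the pivot, then its end curls outwards by 4 mm. Home, it lies level, pointing to the mould's -x, its outer face up, 20.5 mm above the mould's top.
- lever_pivot (a point): Middle of the lever's pivot, 13 mm above the mould's top and 22 mm to -x of the seam; the lever turns about the mould's y here. The bail's pin lies 14 mm from it along the lever.
- lever (a joint): Lever angle, rad: 0 = home on its stop; grows as the lever swings up (1.57 upright) and over towards the keeper, to 2.3. It stays where it is left. With the bail hooked, shutting takes up to about 10 N at its end, most near 0.7; below about 0.07 it is past centre, but friction may hold it there: press it onto the stop.
- bail (a joint): Bail angle to the lever, rad: 0 = pointing to the mould's +x while the lever is home. The bail's elevation above level is this value minus the lever angle.
- half (a joint): Gap at the seam, m: 0 = halves touching. The sliding half runs on guide pins along x; the springy silicone lining holds it some 6 mm open (9 N per mm, and 10 N of friction). Latched, about 1 mm stays.
- tin: Bystander: closed tin, 74 mm across, 105 mm tall; origin at its foot.
- cup: Bystander: open mixing cup, 72 mm across, 85 mm tall; origin at its foot.
- spatula: Bystander: spatula lying flat, 200 mm long; origin in its middle, at the bench.
- vertebra: Bystander: brown fossil vertebra, 54 mm across, 50 mm tall; origin at its foot.

How it is judged:
By the outcome, as a careful person would: the job done as asked, in the order asked, and still so for the second after the job is handed in, with the robot touching nothing.
It also fails if it takes over 58 s, if anything falls off the work surface, if the arm or the gripper's body presses on something with over 40 N, if the wrist force passes 120 N, or if a joint passes its speed limit or range.

## Robot

A 6-joint arm with a two-finger parallel gripper is mounted at the origin on the work surface. World frame = base frame: x ahead of the robot, y to its left, z up, the work surface at z = 0. Lengths are in m, angles in degrees, forces in N, time in s.
With the tool pointing down it reaches from about 0.425 to 1.125 m from the base axis. Payload 14.9 kg.
Tool frame: the origin (TCP) lies at the very end of the fingers, on their centre line; the grasp point (between the pads) lies 19 mm behind it; z points along the fingers, y is the line along which they close (so a half turn about z gives the same grasp; the last joint's range is limited). The gripper opens to 91 mm and grips with 3 to 60 N. Pads are 32 mm wide; open, the fingers measure 118 mm over their backs; the gripper's body (76 mm by 178 mm) begins 60 mm behind the grasp point.
Start: joints at [72.748, 21.709, 99.362, -0, 58.929, -1.908], TCP at [0.185, 0.675, 0.214] pointing down, gripper open.
Joint ranges: [-158.91, 158.91], [-42.39, 125.64], [0.06, 152.35], [-60.88, 240.88], [17.5, 164.5], [-176.32, 176.32]. Speed limits (degrees/s): [108.29, 108.29, 136.94, 180, 180, 180].

## Interface

Orientations are given as a 3x3 rotation matrix whose columns are the frame's x, y, z axes.
In Python, from workcell import manip gives the robot as it stands. The module is installed in compiled form; this text tells all that it offers.
- The arm moves only by the tool apply_moves, never from a script. Its argument "deltas" is text: rows parted by semicolons, each of 5 numbers parted by spaces: the shift along the tool's x, y, z in m, then the turn about the tool's z in rad, then the opening in per cent of the stroke, from 0 (shut) to 100 (fully open). In form: x y z turn hand; .... A call has 1 to 5 rows; each row is the pose to reach, as a shift and turn from the pose commanded when the call began, along the tool's axes at that moment; what a row does not reach only later rows make up. A row lasts 1/10 s, in which the tool goes at most 50 mm and 8.59 degrees, less where a joint would pass 70% of its speed; a pose out of reach is approached as far as the arm can. A call with a gripper value outside its range is refused whole. The fingers move at their own pace and stop on an object; "force" is the grip in N (left out, the last holds). Time passes only in rows, so rows that repeat a pose let the fingers close. It gives the time, the measured TCP pose, the force, the opening and the grip force at its end, in the units of the state.
- manip.read_state(): the state, without advancing time (a new reading comes with each control period).
- manip.read_camera(name): name is "scene" or "top" or "wrist"; returns a dict with "color" (480x640x3 uint8, blue, green, red), "z_map" (480x640 float32, m along the optical axis (not along the pixel's ray), 0 where there is no reading), "K" (3x3 intrinsics, pixels), "R" (3x3) and "t" (3): a world point X has camera coordinates R X + t. Camera axes: x right, y down, z forward; pixel columns grow to the right and rows downward; lengths in m; the calibration is good to about 2 mm. A picture is of the moment at which its call begins.
- manip.finish_job(): hands the job in; it is judged then, once.
Trained networks look in a picture, given as the dict that the camera call returned (one of the last four; its "shot" number tells which), for a name from the list of things; names that differ only in an ending like _2 or _b are one class to them, and where a whole thing is asked for, a point or a joint stands for the part that bears it (a point fixed in the world has none). Each returns a list of dicts, best first, with "p" (0 to 1); they miss things now and then, are a little off and sometimes report something else, mostly with a low value. They report only what shows in the picture. A call takes as long as a camera call.
- manip.look_for(picture, name): "at" ([row, column] in pixels, amid what is visible of it).
The state is a dict: "clock": time; "joint_positions": joint angles; "joint_vel": joint speeds; "tau": joint torques, N m; "tool_pos": TCP position; "eef_rot": TCP orientation; "wrist_force": force on the tool from outside, world axes, zero at the start; "ft_torque": the same for the moment, N m; "grip_width": finger opening in m; "grasp_force": force on a finger pad.
Only numpy, scipy, OpenCV 4.12 (cv2) and the standard library are available. Lean on these libraries where they do the work, as an engineer would, in place of code of your own. Each camera call takes 0.05 s, during which the arm holds its last target. There are 200 camera calls.

## Working session

There is one attempt and no reset: what is moved stays moved. The work goes in short steps, Python scripts to look and compute and a tool call to move; the robot and the scene stay as the last step left them, time stands still between calls to the robot, and variables do not carry over. Pictures are saved under pics/ and viewed, at most 10 in all, crops included, and the job is handed in when it is done.

Besides the shell and the picture viewer there is one more tool, called after "Call:" as name(argument=value, ...) on one line, values as JSON. apply_moves: Moves the arm, as the interface text tells. Its arguments: {"type":"object","properties":{"deltas":{"type":"string"},"force":{"type":"number"}},"required":["deltas"]}

```bash
mkdir -p pics; cat > h.py <<'E'
import numpy as np, cv2
from workcell import manip
def px2w(c,r,col,z=None):
    r=int(round(r));col=int(round(col))
    if z is None:
        w=c["z_map"][max(r-1,0):r+2,max(col-1,0):col+2]; w=w[w>0]
        z=np.median(w) if len(w) else np.nan
    p=np.linalg.inv(c["K"])@np.array([col,r,1])*z
    return c["R"].T@(p-c["t"])
def w2px(c,X):
    p=c["K"]@(c["R"]@np.array(X)+c["t"]); return p[1]/p[2],p[0]/p[2]
E
python3 - <<'E'
from h import *
np.set_printoptions(precision=4,suppress=True)
s=manip.read_state();print(s["clock"],s["tool_pos"],s["eef_rot"],s["wrist_force"],s["grip_width"])
for n in("scene","top"):
    c=manip.read_camera(n);cv2.imwrite(f"pics/{n}0.png",c["color"])
    print(n,"cam at",-c["R"].T@c["t"],c["K"][0,0])
    for k in("mould","keeper","bail_bar","lever_end","lever_pivot","tin","cup","spatula","vertebra"):
        print(k,[(round(d["p"],2),np.round(d["at"]),px2w(c,*d["at"])) for d in manip.look_for(c,k)[:2]])
E
```

```text
0.0 [0.1851 0.6746 0.2133] [[-0.9643  0.2646 -0.0003]
 [ 0.2646  0.9643 -0.0011]
 [ 0.     -0.0011 -1.    ]] [-0.3363  0.9587  0.148 ] 0.0915490897918003
scene cam at [1.2828 0.1024 0.7555] 501.2922354776279
mould [(0.9, array([251., 312.]), array([0.6254, 0.0329, 0.0882]))]
keeper [(0.93, array([232., 281.]), array([ 0.5765, -0.0316,  0.0882])), (0.16, array([216., 323.]), array([0.5635, 0.05  , 0.1218]))]
bail_bar []
lever_end [(0.9, array([218., 322.]), array([0.5818, 0.0494, 0.1328]))]
lever_pivot [(0.65, array([215., 318.]), array([0.5786, 0.0418, 0.1372]))]
tin [(0.65, array([270., 418.]), array([0.6636, 0.2268, 0.0882]))]
cup [(0.74, array([232., 220.]), array([ 0.5785, -0.1525,  0.0844]))]
spatula []
vertebra [(0.93, array([306., 256.]), array([ 0.7307, -0.0602,  0.0502]))]
top cam at [0.4909 0.0589 0.8942] 449.2916289424945
mould [(0.68, array([263., 326.]), array([0.5494, 0.0342, 0.1314]))]
keeper [(0.85, array([272., 363.]), array([ 0.5378, -0.0336,  0.0918]))]
bail_bar [(0.52, array([248., 340.]), array([0.5744, 0.0114, 0.1423]))]
lever_end [(0.71, array([251., 324.]), array([0.5713, 0.0376, 0.1177]))]
lever_pivot [(0.78, array([256., 322.]), array([0.5618, 0.0411, 0.1248]))]
tin [(0.71, array([223., 220.]), array([0.6183, 0.2227, 0.1048]))]
cup [(0.69, array([268., 438.]), array([ 0.5541, -0.1929,  0.0047]))]
spatula [(0.64, array([335., 344.]), array([ 0.419 , -0.0078,  0.0023]))]
vertebra [(0.92, array([187., 376.]), array([ 0.7043, -0.0619,  0.0499]))]
```

```bash
python3 - <<'E'
import cv2
a=cv2.imread("pics/scene0.png")[170:330,190:450];b=cv2.imread("pics/top0.png")[170:350,200:460]
cv2.imwrite("pics/a.png",cv2.resize(a,None,fx=3,fy=3,interpolation=cv2.INTER_CUBIC))
cv2.imwrite("pics/b.png",cv2.resize(b,None,fx=3,fy=3,interpolation=cv2.INTER_CUBIC))
E
```

```text
(no output)
```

View pics/a.png

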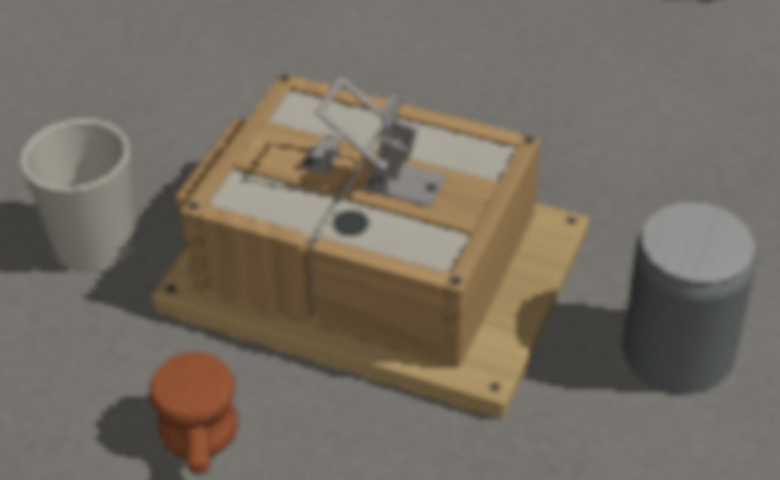

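View pics/b.png

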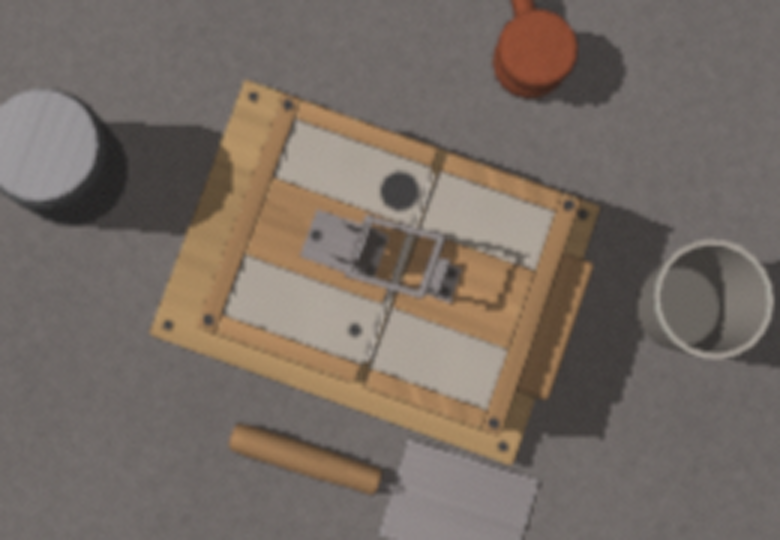

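The scene crop shows the latch with its lever near upright (crop 395,140). The bail sticks up towards the keeper, with its crossbar around crop (330,95); the keeper is at crop (320,155). In the top crop the case-corner screws are at (288,104), (208,320), (568,205) and (494,422), and the seam runs from (437,155) to (365,370).

```bash
cat >> h.py <<'E'
np.set_printoptions(precision=4,suppress=True)
def zpt(c,r,col,z):
    d=c["R"].T@np.linalg.inv(c["K"])@np.array([col,r,1]); o=-c["R"].T@c["t"]
    return o+d*(z-o[2])/d[2]
def cloud(c):
    r,col=np.nonzero(c["z_map"]>0); z=c["z_map"][r,col]
    p=np.linalg.inv(c["K"])@np.vstack([col*z,r*z,z]); return (c["R"].T@(p-c["t"][:,None])).T,r,col
E
python3 - <<'E'
from h import *
c=manip.read_camera("top")
P={k:zpt(c,170+y/3,200+x/3,.092) for k,(x,y) in dict(s1=(288,104),s2=(208,320),s3=(568,205),s4=(494,422),m1=(437,155),m2=(365,370),keep=(450,280)).items()}
for k,v in P.items(): print(k,v)
# mould-top plane points -> min-area rectangle
for n in("top","scene"):
    c=manip.read_camera(n);X,r,col=cloud(c)
    m=(abs(X[:,2]-.0905)<.005)&(abs(X[:,0]-.55)<.16)&(abs(X[:,1]-.03)<.14)
    pts=X[m][:,:2]; print(n,m.sum(),np.median(X[m][:,2]),cv2.minAreaRect((pts*1000).astype(np.float32)))
s1,s2,s3,s4=[P[k][:2] for k in("s1","s2","s3","s4")]
ex=(s3+s4-s1-s2);ex/=np.linalg.norm(ex);print("ex",ex,np.degrees(np.arctan2(ex[1],ex[0])))
ey=s1-s2;print("ey",ey/np.linalg.norm(ey),"seam",(P['m1']-P['m2'])[:2]/np.linalg.norm((P['m1']-P['m2'])[:2]))
print("ymid",(s1+s2)/2,(s3+s4)/2,"widths",np.linalg.norm(s1-s2),np.linalg.norm(s3-s4),np.linalg.norm(s1-s3))
E
```

```text
s1 [0.6573 0.0894 0.092 ]
s2 [0.5258 0.1334 0.092 ]
s3 [ 0.5996 -0.0805  0.092 ]
s4 [ 0.4693 -0.0371  0.092 ]
m1 [ 0.6282 -0.0013  0.092 ]
m2 [0.4982 0.0396 0.092 ]
keep [ 0.5528 -0.0101  0.092 ]
top 8023 0.09030184464591685 ((562.9073486328125, 26.324691772460938), (191.58084106445312, 150.26394653320312), 71.46492767333984)
scene 4731 0.09054966676876472 ((564.6121826171875, 26.61406707763672), (193.085693359375, 154.2723388671875), 71.48948669433594)
ex [-0.3179 -0.9481] -108.53745195372095
ey [ 0.9483 -0.3173] seam [ 0.9539 -0.3001]
ymid [0.5915 0.1114] [ 0.5344 -0.0588] widths 0.1386654959422617 0.1372501028010371 0.1794804994417204
```

```bash
cat >> h.py <<'E'
th=np.radians(-108.53); EX=np.array([np.cos(th),np.sin(th),0]);EY=np.array([-EX[1],EX[0],0]);O=np.array([.5615,.0222,.0])
RM=np.column_stack([EX,EY,[0,0,1]])
def tom(X): return (np.asarray(X)-O)@RM
def tow(p): return O+RM@np.asarray(p)
def latch(names=("top","scene"),save=None):
    """side view of the latch (mould x right, z up; 6 px/mm), white=|y|<11, blue=legs"""
    im=np.zeros((600,780,3),np.uint8)
    for n in names:
        c=manip.read_camera(n);X,r,col=cloud(c);p=tom(X)*1000;p[:,2]-=90.3
        m=(abs(p[:,1])<22)&(p[:,2]>3)&(p[:,2]<90)&(p[:,0]>-75)&(p[:,0]<50)
        for q in p[m]:
            cv2.circle(im,(int((q[0]+75)*6),int(590-q[2]*6)),4,((255,255,255) if n=="top" else (0,255,255)) if abs(q[1])<12 else ((255,100,0) if n=="top" else (0,0,255)),1)
    for g in range(-70,60,10): cv2.line(im,((g+75)*6,0),((g+75)*6,600),(60,60,60) if g else (0,150,0),1)
    for g in range(0,95,10): cv2.line(im,(0,590-g*6),(780,590-g*6),(60,60,60),1)
    if save: cv2.imwrite(save,im)
E
python3 - <<'E'
from h import *
latch(save="pics/side0.png")
for n in("top","scene"):
    c=manip.read_camera(n)
    for k in("keeper","bail_bar","lever_end","lever_pivot"):
        print(n,k,[(round(d["p"],2),1000*tom(px2w(c,*d["at"]))-[0,0,90.3]) for d in manip.look_for(c,k)[:1]])
s=manip.read_state();print(s["clock"],"turn of tool y vs mould y",np.degrees(np.arctan2(*(s["eef_rot"][:,1]@RM)[:2][::1])), s["eef_rot"][:,:2].T@RM, tom(s["tool_pos"]))
E
```

```text
top keeper [(0.79, array([58.1275, -3.7215,  1.6781]))]
top bail_bar [(0.73, array([-16.6936,   6.6775,  26.4881]))]
top lever_end [(0.71, array([-28.6178,   4.924 ,   3.6909]))]
top lever_pivot []
scene keeper [(0.75, array([-23.8703,   9.6942,  46.5712]))]
scene bail_bar [(0.53, array([ 34.3038, -43.0121,  -1.3717]))]
scene lever_end [(0.78, array([-24.9074,  -7.0466,  30.7034]))]
scene lever_pivot [(0.8, array([-25.2734,   7.8952,  52.9791]))]
1.75 turn of tool y vs mould y -93.18413052989243 [[ 0.0555 -0.9985  0.    ]
 [-0.9985 -0.0555  0.    ]] [-0.4995 -0.5643  0.2139]
```

View pics/side0.png

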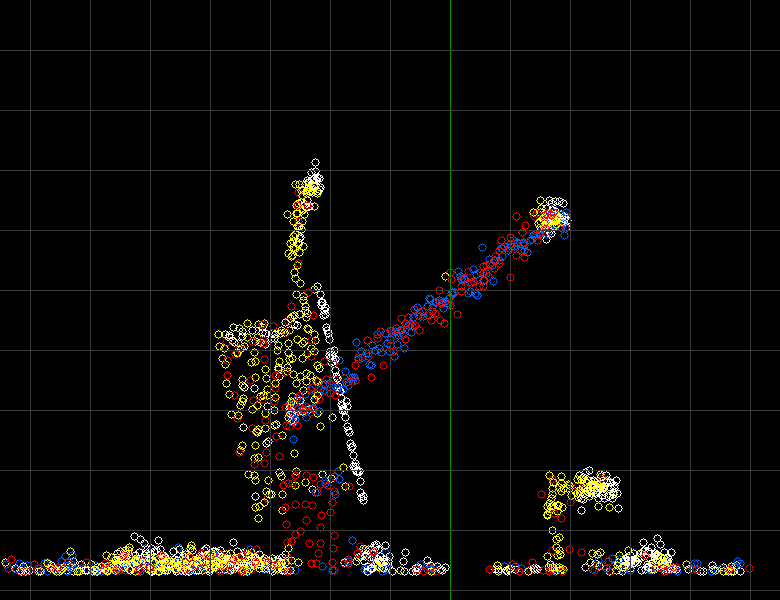

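The side view is clear. The lever is at about 1.33 rad, the bail bar at about x=17, z=61 mm above the top, and the keeper lip at x 17–28 mm. That puts the keeper at about x=22.5 and the gap at about 6 mm. My plan is to clamp the bail legs across y near the crossbar and guide the bar beyond the lip, down, and back under it.

```bash
cat >> h.py <<'E'
def go(x,y,z):
    "delta in tool axes (mm) to put TCP at mould x,y mm, z mm above mould top"
    s=manip.read_state(); d=s["eef_rot"].T@(tow(np.array([x,y,z+92.])/1000)-s["tool_pos"])
    ty=s["eef_rot"][:,1]@RM
    print("t",round(s["clock"],2),"delta mm",d*1000,"ang err deg",np.degrees(np.arctan2(-ty[0],ty[1])),"mould tcp",tom(s["tool_pos"])*1000-[0,0,92],"F",s["wrist_force"]@RM,"w",s["grip_width"],"j6",s["joint_positions"][5],"gf",s["grasp_force"])
E
python3 -c "
from h import *
go(17,0,122)"
```

```text
t 1.75 delta mm [-534.6947 -546.9963   -0.0859] ang err deg 93.18413052989243 mould tcp [-499.4522 -564.2522  121.9401] F [0.0243 0.0385 0.2118] w 0.09126592332504779 j6 -1.9060661675410715 gf 0.0
```

Call:
apply_moves(deltas="-0.033 -0.034 0 0.1 70; -0.066 -0.068 0 0.2 70; -0.099 -0.102 0 0.3 70; -0.132 -0.136 0 0.4 70; -0.165 -0.17 0 0.5 70", force=15)

```text
clock: 2.25
tool_pos: [0.2999, 0.4658, 0.2141]
eef_rot: [[-0.717, 0.697, 0.0], [0.697, 0.717, 0.0], [0.0, 0.0, -1.0]]
wrist_force: [0.0, 0.3, 0.2]
grip_width: 0.064
grasp_force: 0.0
```

```bash
python3 -c "
from h import *
go(17,0,122)"
```

```text
t 2.25 delta mm [-504.2063 -150.924    -0.0252] ang err deg 64.31901234155512 mould tcp [-337.5188 -388.9968  122.062 ] F [-0.2758 -0.0713  0.1526] w 0.06398627572320525 j6 9.026479769984523 gf 0.0
```

Call:
apply_moves(deltas="-0.045 -0.0135 0 0.1 70; -0.09 -0.027 0 0.2 70; -0.135 -0.0405 0 0.3 70; -0.18 -0.054 0 0.4 70; -0.225 -0.0675 0 0.5 70")

```text
clock: 2.75
tool_pos: [0.415, 0.2609, 0.2142]
eef_rot: [[-0.295, 0.956, 0.001], [0.956, 0.295, 0.0], [0.0, 0.001, -1.0]]
wrist_force: [1.1, 0.7, -0.3]
grip_width: 0.0637
grasp_force: 0.0
```

```bash
python3 -c "
from h import *
go(17,0,122)"
```

```text
t 2.75 delta mm [-285.1195   59.7094    0.2542] ang err deg 35.66755533640579 mould tcp [-179.8194 -214.7567  122.2487] F [-0.9798  0.8402 -0.2826] w 0.06373194929986703 j6 12.299794824409338 gf 0.0
```

Call:
apply_moves(deltas="-0.045 0.0095 0 0.1 70; -0.09 0.019 0 0.2 70; -0.135 0.028 0 0.3 70; -0.18 0.038 0 0.4 70; -0.225 0.047 0 0.5 70")

```text
clock: 3.25
tool_pos: [0.5272, 0.06, 0.2142]
eef_rot: [[0.2, 0.98, 0.001], [0.98, -0.2, 0.0], [0.0, 0.001, -1.0]]
wrist_force: [1.2, 0.6, 0.8]
grip_width: 0.064
grasp_force: 0.0
```

```bash
python3 -c "
from h import *
go(17,0,122)"
```

```text
t 3.25 delta mm [-47.0557  39.1383   0.2448] ang err deg 6.996301800220752 mould tcp [-24.938  -44.5786 122.231 ] F [-0.9467  0.9758  0.7551] w 0.06398845499133465 j6 15.508442444156518 gf 0.0
```

Call:
apply_moves(deltas="-0.024 0.02 0 0.06 70; -0.047 0.039 0 0.122 70; -0.047 0.039 0 0.122 70; -0.047 0.039 0 0.122 70")

```text
clock: 3.65
tool_pos: [0.5553, 0.0079, 0.2138]
eef_rot: [[0.314, 0.949, -0.0], [0.949, -0.314, 0.0], [0.0, -0.0, -1.0]]
wrist_force: [0.4, 0.1, -0.1]
grip_width: 0.0638
grasp_force: 0.0
```

```bash
python3 - <<'E'
from h import *
go(17,0,53)
c=manip.read_camera("wrist");cv2.imwrite("pics/w0.png",c["color"])
print(-c["R"].T@c["t"], [ (d["p"],d["at"]) for d in manip.look_for(c,"bail_bar")[:1]])
X,r,col=cloud(c);p=tom(X)*1000;p[:,2]-=92
m=(p[:,2]>45)&(p[:,2]<70)&(abs(p[:,1])<24)&(p[:,0]>8)&(p[:,0]<24)
q=p[m];print(m.sum(),q.min(0),q.max(0),np.median(q,0),np.percentile(q[:,1],[3,50,97]))
E
```

```text
t 3.65 delta mm [-1.47    1.3211 68.8173] ang err deg 0.2239908757546519 mould tcp [ 15.5351  -1.3046 121.8177] F [-0.2075  0.3101 -0.1186] w 0.06382266226463133 j6 16.708686287345763 gf 0.0
[0.5779 0.0776 0.3853] [(0.8, [252.9, 325.2])]
472 [  8.0359 -18.857   51.734 ] [19.2946 18.7639 62.6422] [16.001   0.0004 60.2261] [-18.5267   0.0004  18.4013]
```

View pics/w0.png

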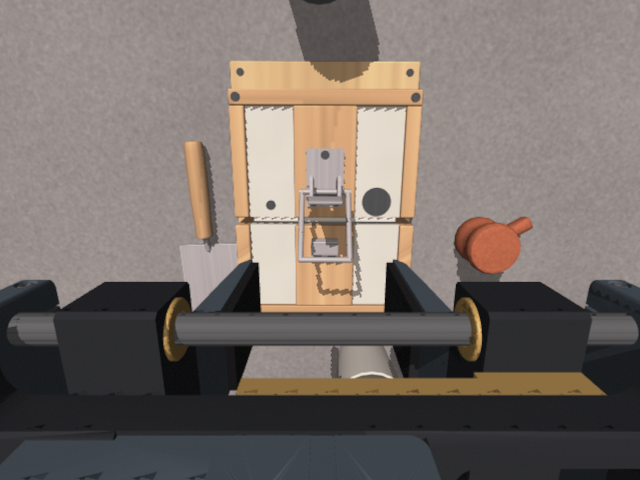

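The wrist view shows the latch centred between the fingers: bail crossbar at about (row 260, col 325), keeper just beyond it, and legs at y = ±18.6 mm. I'll go down and clamp.

Call:
apply_moves(deltas="-0.0015 0.0013 0.035 0.004 70; -0.0015 0.0013 0.069 0.004 70; -0.0015 0.0013 0.069 0.004 70; -0.0015 0.0013 0.069 0.004 40; -0.0015 0.0013 0.069 0.004 36")

```text
clock: 4.25
tool_pos: [0.5571, 0.0067, 0.1467]
eef_rot: [[0.317, 0.949, 0.002], [0.949, -0.317, -0.0], [0.001, 0.002, -1.0]]
wrist_force: [0.3, -0.5, 0.6]
grip_width: 0.0505
grasp_force: 0.0
```

```bash
python3 -c "
from h import *
go(33,0,25)"
```

```text
t 4.25 delta mm [-16.9342  -0.7828  29.7014] ang err deg 0.06556039213890394 mould tcp [16.0832  0.7049 54.7132] F [0.3883 0.4385 0.5876] w 0.05046533235554215 j6 16.757562441525742 gf 0.0
```

Call:
apply_moves(deltas="0 0 0 0 36; 0 0 0 0 36; 0 0 0 0 30; 0 0 0 0 30", force=20)

```text
clock: 4.65
tool_pos: [0.5566, 0.0061, 0.1455]
eef_rot: [[0.317, 0.948, 0.001], [0.948, -0.317, -0.0], [-0.0, 0.001, -1.0]]
wrist_force: [-0.1, -3.1, 3.4]
grip_width: 0.0361
grasp_force: 20.0
```

```bash
python3 -c "
from h import *
go(33,0,25)"
```

```text
t 4.65 delta mm [-16.1374  -0.4717  28.49  ] ang err deg 0.02892013749444347 mould tcp [16.86    0.4335 53.4891] F [2.9817 0.9186 3.3688] w 0.03605288822199257 j6 16.758139198834353 gf 20.002290308475494
```

Call:
apply_moves(deltas="-0.003 0 0.005 0 30; -0.006 0 0.01 0 30; -0.009 0 0.015 0 30; -0.012 0 0.02 0 30; -0.016 0 0.028 0 30")

```text
clock: 5.15
tool_pos: [0.5515, -0.0088, 0.1167]
eef_rot: [[0.318, 0.948, 0.001], [0.948, -0.318, 0.001], [0.001, 0.001, -1.0]]
wrist_force: [5.2, 5.5, 2.4]
grip_width: 0.0372
grasp_force: 20.0
```

```bash
python3 -c "
from h import *
go(34,0,3.5)
c=manip.read_camera('wrist');X,r,col=cloud(c);p=tom(X)*1000;p[:,2]-=92
for n in ['wrist']:
  m=(p[:,2]>22)&(p[:,2]<70)&(abs(p[:,1])<15)&(p[:,0]>8)&(p[:,0]<45); print(m.sum(),np.median(p[m],0) if m.any() else '')
latch(save='pics/side1.png')"
```

```text
t 5.15 delta mm [-1.483  -0.395  21.2382] ang err deg 0.008513982055452665 mould tcp [32.5342  0.378  24.7397] F [-6.8936  3.1498  2.353 ] w 0.03721977035126182 j6 15.140008615989265 gf 19.996471982449293
488 [31.3677 -0.313  29.0294]
```

View pics/side1.png

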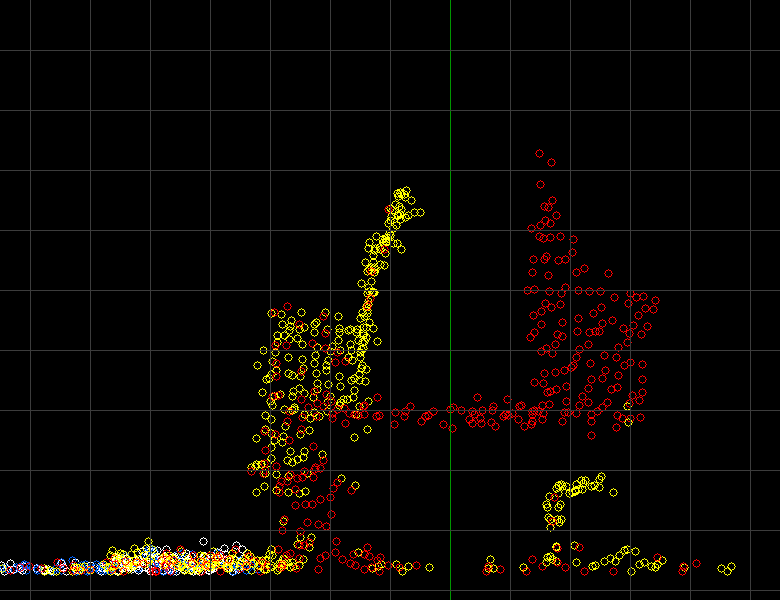

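Call:
apply_moves(deltas="-0.002 0 0.004 0 30; -0.0025 0 0.007 0 30; -0.0025 0 0.011 0 30; -0.0025 0 0.013 0 30; -0.0025 0 0.013 0 30")

```text
clock: 5.8
tool_pos: [0.5504, -0.0113, 0.1037]
eef_rot: [[0.317, 0.948, 0.0], [0.948, -0.317, -0.0], [-0.0, 0.0, -1.0]]
wrist_force: [4.3, -1.4, 1.6]
grip_width: 0.0369
grasp_force: 20.0
```

```bash
cat > bar.py <<'E'
from h import *
go(25,0,9)
c=manip.read_camera('wrist');X,r,col=cloud(c);p=tom(X)*1000;p[:,2]-=92
# bail bar / keeper profile along x in the strip |y|<14
for lo,hi,nm in((-9,9,"mid"),(11.8,14.5,"y+"),(-14.5,-11.8,"y-")):
    m=(p[:,1]>lo)&(p[:,1]<hi)&(p[:,0]>10)&(p[:,0]<45);q=p[m]
    print(nm,[(int(x),round(float(np.percentile(q[(q[:,0]>=x)&(q[:,0]<x+2),2],90)),1)) for x in range(12,44,2) if ((q[:,0]>=x)&(q[:,0]<x+2)).sum()>3])
E
python3 bar.py
```

```text
t 5.8 delta mm [10.3105 -0.091   2.6719] ang err deg 0.02926670955189515 mould tcp [35.3099  0.096  11.674 ] F [-0.049   4.5586  1.6332] w 0.0369319579316878 j6 14.9171305832893 gf 20.00596560537815
mid [(20, 16.8), (22, 16.9), (24, 16.7), (26, 16.9), (30, 15.6), (32, 16.2), (34, 15.9), (36, 3.0), (40, 1.7), (42, 1.4)]
y+ [(26, 2.2), (28, 1.2), (30, 10.3), (32, 16.0), (34, 15.9), (36, 1.4), (42, 1.4)]
y- [(24, 1.5), (26, 1.4), (28, 1.4), (30, 1.9), (32, 15.6), (34, 16.0), (36, 1.7), (42, 1.6)]
```

Call:
apply_moves(deltas="0 0 0.002 0 30; 0.0005 0 0.0038 0 30; 0.0005 0 0.0038 0 30")

```text
clock: 6.15
tool_pos: [0.5506, -0.0107, 0.1]
eef_rot: [[0.317, 0.948, 0.0], [0.948, -0.317, -0.0], [0.0, 0.0, -1.0]]
wrist_force: [4.5, -0.9, 2.1]
grip_width: 0.0368
grasp_force: 20.0
```

```bash
python3 bar.py
```

```text
t 6.15 delta mm [ 9.6718 -0.0957 -1.0147] ang err deg 0.026357151940881292 mould tcp [34.6717  0.1004  7.9853] F [-0.5376  4.5537  2.0725] w 0.03681709469805327 j6 14.96989282013997 gf 20.004919711500406
mid [(20, 17.3), (22, 16.9), (24, 16.7), (26, 16.8), (30, 12.3), (32, 12.7), (34, 12.0), (38, 2.1), (40, 1.4), (42, 1.6)]
y+ [(26, 1.6), (28, 1.5), (30, 11.8), (32, 12.6), (34, 11.8), (40, 1.2), (42, 1.5)]
y- [(28, 1.3), (30, 11.7), (32, 12.5), (34, 11.8), (40, 1.4), (42, 1.3)]
```

Call:
apply_moves(deltas="0 0 0.0006 0 30; 0.002 0 0.0006 0 30; 0.004 0 0.0006 0 30; 0.006 0 0.0006 0 30; 0.0075 0 0.0006 0 30")

```text
clock: 6.7
tool_pos: [0.5527, -0.004, 0.0993]
eef_rot: [[0.317, 0.948, -0.0], [0.948, -0.317, -0.001], [-0.001, -0.0, -1.0]]
wrist_force: [4.4, -6.9, 1.2]
grip_width: 0.037
grasp_force: 20.0
```

```bash
python3 bar.py
```

```text
t 6.7 delta mm [ 2.6719  0.0126 -1.6748] ang err deg 0.0454805287242406 mould tcp [27.6735 -0.0106  7.3277] F [5.1352 6.3241 1.2167] w 0.036974285992549566 j6 15.729515534537828 gf 20.01537311822176
mid [(12, 1.6), (14, 1.4), (16, 13.7), (18, 16.6), (20, 16.8), (22, 16.8), (24, 16.8), (26, 16.6), (28, 15.1), (32, 5.2), (34, 5.0), (36, 3.8), (38, 1.7), (40, 1.4)]
y+ [(12, 1.5), (14, 1.3), (16, 1.5), (18, 1.8), (20, 1.3), (22, 1.3), (24, 11.1), (26, 11.3), (32, 1.4), (34, 1.4), (36, 1.4), (38, 0.9), (40, 1.8)]
y- [(12, 1.8), (14, 1.3), (16, 1.7), (18, 1.4), (20, 1.5), (22, 1.9), (24, 11.2), (26, 11.8), (32, 1.6), (34, 1.1), (36, 1.5), (38, 1.7), (40, 1.5)]
```

Call:
apply_moves(deltas="0.0015 0 0 0 30; 0.003 0 -0.0005 0 30; 0.003 0 -0.001 0 30")

```text
clock: 7.05
tool_pos: [0.5537, -0.0011, 0.1003]
eef_rot: [[0.317, 0.948, -0.0], [0.948, -0.317, -0.001], [-0.001, 0.0, -1.0]]
wrist_force: [5.2, -4.9, -1.4]
grip_width: 0.037
grasp_force: 20.0
```

```bash
python3 bar.py
```

```text
t 7.05 delta mm [-0.3868 -0.0034 -0.7327] ang err deg 0.04141189177192989 mould tcp [24.6138  0.0031  8.267 ] F [ 3.0188  6.5027 -1.4019] w 0.03700108410674439 j6 16.02760972323953 gf 20.00752128660679
mid [(12, 1.5), (14, 1.6), (16, 13.7), (18, 16.6), (20, 16.9), (22, 16.8), (24, 16.8), (26, 16.7), (32, 5.1), (34, 4.8), (36, 4.0)]
y+ [(12, 1.5), (14, 1.5), (16, 1.4), (18, 1.6), (20, 12.1), (22, 12.7), (24, 12.7), (30, 1.5), (32, 1.3), (34, 1.7), (36, 1.6), (38, 1.3)]
y- [(12, 1.5), (14, 1.3), (16, 1.3), (18, 1.3), (20, 11.4), (22, 12.8), (24, 12.3), (30, 1.1), (32, 1.5), (34, 2.1), (36, 1.0), (38, 1.3)]
```

Call:
apply_moves(deltas="0.001 0 -0.0005 0 30; 0.001 0 -0.0005 0 30; 0.001 0 -0.0005 0 60; 0.001 0 -0.0005 0 60; 0.001 0 -0.0005 0 60")

```text
clock: 7.6
tool_pos: [0.5532, 0.0003, 0.1006]
eef_rot: [[0.317, 0.948, -0.002], [0.948, -0.317, 0.0], [-0.0, -0.002, -1.0]]
wrist_force: [0.2, 0.4, -0.4]
grip_width: 0.0548
grasp_force: 0.0
```

Call:
apply_moves(deltas="0 0 -0.015 0 60; 0 0 -0.035 0 60; 0 0 -0.06 0 30; 0.008 0 -0.06 0 0; 0.008 0 -0.06 0 0")

```text
clock: 8.1
tool_pos: [0.5571, 0.0083, 0.162]
eef_rot: [[0.317, 0.948, 0.001], [0.948, -0.317, 0.0], [0.001, 0.001, -1.0]]
wrist_force: [-0.6, -0.3, -0.9]
grip_width: 0.0336
grasp_force: 0.0
```

```bash
python3 bar.py; python3 -c "
from h import *
latch(save='pics/side2.png')"
```

```text
t 8.1 delta mm [-10.5003  -0.3334  61.0227] ang err deg 0.047268561140691556 mould tcp [14.5319  0.241  70.0287] F [ 0.4836 -0.5191 -0.9013] w 0.033553394087316044 j6 16.935893475315325 gf 0.0
mid [(12, 1.5), (14, 1.7), (16, 13.6), (18, 16.4), (20, 16.8), (22, 16.8), (24, 16.8), (26, 16.7), (32, 5.3), (34, 4.7), (36, 4.1), (38, 2.0), (40, 1.7), (42, 1.4)]
y+ [(12, 1.3), (14, 1.4), (16, 1.1), (18, 0.8), (20, 13.2), (22, 13.2), (24, 12.6), (28, 1.4), (30, 1.6), (32, 1.4), (34, 1.3), (36, 1.5), (38, 1.5), (40, 1.5), (42, 1.7)]
y- [(12, 1.7), (14, 1.7), (16, 1.6), (18, 1.7), (20, 12.8), (22, 13.1), (24, 12.5), (28, 1.6), (30, 1.1), (32, 1.5), (34, 1.8), (36, 1.4), (38, 1.9), (40, 1.1), (42, 1.6)]
```

View pics/side2.png

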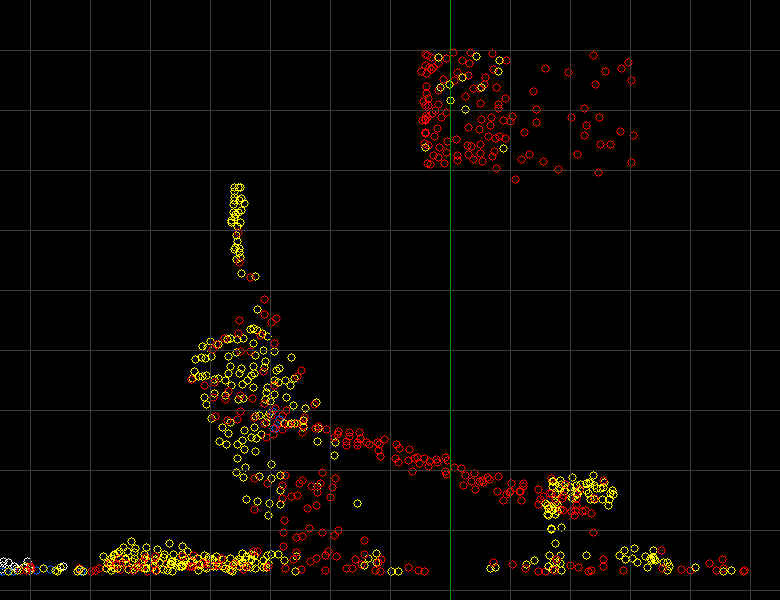

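The bail is hooked: crossbar at about x=22.5, z=9.7, lying under the lip. The lever is at about 1.1 rad with its end at about x=-35, z=63. Next I'll bring the closed fingers up to the lever face.

Call:
apply_moves(deltas="0.01 0 0.01 0 0; 0.022 0 0.022 0 0; 0.022 0 0.022 0 0; 0.022 0 0.022 0 0; 0.022 0 0.022 0 0")

```text
clock: 8.75
tool_pos: [0.5636, 0.0287, 0.1389]
eef_rot: [[0.317, 0.948, -0.0], [0.948, -0.317, -0.0], [-0.0, -0.0, -1.0]]
wrist_force: [-0.6, 0.2, -0.1]
grip_width: 0.0006
grasp_force: 0.0
```

Call:
apply_moves(deltas="0.002 0 0 0 0; 0.004 0 0 0 0; 0.006 0 0 0 0; 0.007 0 0 0 0; 0.007 0 0 0 0")

```text
clock: 9.25
tool_pos: [0.5659, 0.0352, 0.1391]
eef_rot: [[0.317, 0.948, -0.0], [0.948, -0.317, -0.0], [-0.0, 0.0, -1.0]]
wrist_force: [-0.3, -2.2, -0.5]
grip_width: 0.0004
grasp_force: 0.8
```

```bash
python3 -c "
from h import *
go(-21,0,45.1)
c=manip.read_camera('scene');cv2.imwrite('pics/s3.png',cv2.resize(c['color'][130:290,220:420],None,fx=4,fy=4,interpolation=cv2.INTER_CUBIC)[:600])"
```

```text
t 9.25 delta mm [7.2472 0.0082 1.968 ] ang err deg 0.029604141662235534 mould tcp [-13.7532  -0.0046  47.0693] F [ 2.2245  0.441  -0.4675] w 0.0004494408722090687 j6 19.72298544631983 gf 0.7825542129285168
```

View pics/s3.png

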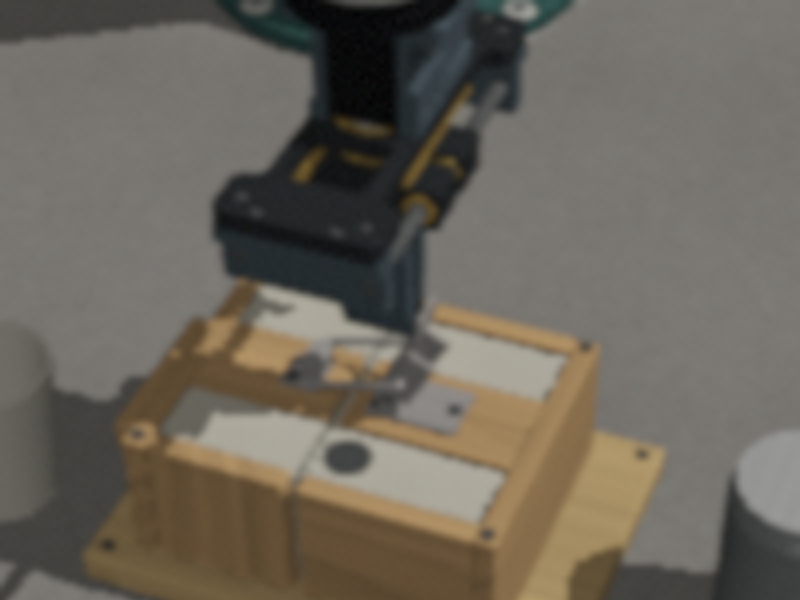

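The fingers are lightly touching the lever face (2 N) and the bail is still hooked. I'll push along the arc.

Call:
apply_moves(deltas="0.002 0 0 0 0; 0.0035 0 0.0005 0 0; 0.005 0 0.001 0 0; 0.0065 0 0.0015 0 0; 0.008 0 0.002 0 0")

```text
clock: 9.8
tool_pos: [0.5682, 0.0427, 0.1369]
eef_rot: [[0.317, 0.948, -0.001], [0.948, -0.317, -0.001], [-0.001, -0.0, -1.0]]
wrist_force: [-1.4, -6.8, 1.2]
grip_width: 0.0006
grasp_force: 2.7
```

```bash
cat > st.py <<'E'
from h import *
go(-28,0,41.3)
c=manip.read_camera('wrist');X,r,col=cloud(c);p=tom(X)*1000;p[:,2]-=93.5
m=(abs(abs(p[:,1])-13)<1.3)&(p[:,2]>6)&(p[:,2]<14)&(p[:,0]>8)&(p[:,0]<35);q=p[m]
print("bar",m.sum(),np.median(q,0) if m.any() else '')
m=(abs(p[:,1])<10)&(p[:,2]>12)&(p[:,2]<18)&(p[:,0]>8)&(p[:,0]<35);q=p[m]
print("lip",m.sum(),np.percentile(q[:,0],[5,50,95]) if m.any() else '')
E
python3 st.py
```

```text
t 9.8 delta mm [6.4636 0.1549 3.5766] ang err deg 0.029242759006002806 mould tcp [-21.5386  -0.1503  44.8809] F [6.8694 0.782  1.2385] w 0.0006347959406618767 j6 20.49128851810966 gf 2.6983593741897494
bar 0 
lip 0
```

Call:
apply_moves(deltas="0.0015 0 0.001 0 0; 0.003 0 0.0018 0 0; 0.0045 0 0.0027 0 0; 0.006 0 0.0036 0 0; 0.0075 0 0.005 0 0")

```text
clock: 10.35
tool_pos: [0.5706, 0.0497, 0.132]
eef_rot: [[0.317, 0.948, -0.001], [0.948, -0.317, -0.001], [-0.001, -0.0, -1.0]]
wrist_force: [-2.2, -6.8, 2.4]
grip_width: 0.0008
grasp_force: 3.1
```

```bash
cat > st.py <<'E'
from h import *
go(-33.1,0,36.4)
c=manip.read_camera('scene');X,r,col=cloud(c);p=tom(X)*1000;p[:,2]-=92
m=(abs(p[:,1])<10)&(p[:,2]>12.5)&(p[:,2]<19)&(p[:,0]>8)&(p[:,0]<35);q=p[m]
print("lip",m.sum(),np.percentile(q[:,0],[5,50,95]) if m.any() else '')
E
python3 st.py
```

```text
t 10.35 delta mm [4.0984 0.1144 3.5899] ang err deg 0.03711145568862095 mould tcp [-29.0041  -0.1105  39.993 ] F [7.1642 0.0612 2.4183] w 0.0008173846278055254 j6 21.18868190549176 gf 3.073119755135849
lip 39 [12.93   17.9715 23.4564]
```

Call:
apply_moves(deltas="0.0015 0 0.0013 0 0; 0.003 0 0.0026 0 0; 0.0045 0 0.0042 0 0; 0.0056 0 0.006 0 0; 0.0066 0 0.0076 0 0")

```text
clock: 10.9
tool_pos: [0.5729, 0.0563, 0.1245]
eef_rot: [[0.317, 0.948, -0.0], [0.948, -0.317, -0.0], [-0.0, -0.0, -1.0]]
wrist_force: [-3.1, -3.7, 3.6]
grip_width: 0.0006
grasp_force: 2.2
```

```bash
python3 st.py
```

```text
t 10.9 delta mm [-2.8222  0.0199 -3.9362] ang err deg 0.024458249582768207 mould tcp [-35.9217  -0.0214  32.4635] F [ 4.4571 -1.7291  3.6019] w 0.0005507828143191822 j6 21.801599879216912 gf 2.249586512334645
lip 36 [13.0843 17.0464 22.243 ]
```

Call:
apply_moves(deltas="0.001 0 0.0016 0 0; 0.0018 0 0.0032 0 0; 0.0025 0 0.0048 0 0; 0.0032 0 0.0065 0 0; 0.0038 0 0.0083 0 0")

```text
clock: 11.45
tool_pos: [0.5742, 0.06, 0.116]
eef_rot: [[0.317, 0.948, 0.0], [0.948, -0.317, 0.0], [0.0, 0.0, -1.0]]
wrist_force: [-0.8, -0.8, 1.5]
grip_width: 0.0005
grasp_force: 0.9
```

```bash
python3 st.py
```

```text
t 11.45 delta mm [ -6.7474  -0.0056 -12.3939] ang err deg 0.02076323644554 mould tcp [-39.85     0.0048  24.0075] F [ 0.9593 -0.502   1.5061] w 0.0005040775505609379 j6 22.14857694883357 gf 0.9156309896934545
lip 39 [11.5753 16.155  21.7328]
```

Call:
apply_moves(deltas="0.0003 0 0.0008 0 0; 0.0006 0 0.0016 0 0; 0.0009 0 0.0024 0 0; 0.001 0 0.003 0 0; 0.001 0 0.0034 0 0")

```text
clock: 12.0
tool_pos: [0.5745, 0.0609, 0.1127]
eef_rot: [[0.317, 0.948, 0.0], [0.948, -0.317, 0.0], [0.0, 0.0, -1.0]]
wrist_force: [-0.8, 1.0, 6.4]
grip_width: -0.0001
grasp_force: 2.9
```

```bash
python3 st.py
```

```text
t 12.0 delta mm [ -7.7098  -0.0276 -15.6574] ang err deg 0.020405865343622532 mould tcp [-40.8136   0.027   20.7446] F [-0.6715 -1.0791  6.4046] w -0.00012593856155329825 j6 22.233294361549248 gf 2.8802998177707195
lip 29 [12.2525 16.4291 21.7689]
```

Call:
apply_moves(deltas="0 0 0.0002 0 0; 0 0 0.0004 0 0; 0 0 0.0005 0 0; 0 0 0.0005 0 0")

```text
clock: 12.45
tool_pos: [0.5745, 0.0608, 0.1127]
eef_rot: [[0.318, 0.948, 0.0], [0.948, -0.318, 0.0], [0.0, 0.0, -1.0]]
wrist_force: [-3.9, 1.7, 10.0]
grip_width: 0.0005
grasp_force: 4.4
```

Call:
apply_moves(deltas="0 0 0.0003 0 0; 0 0 0.0006 0 0; 0 0 0.0008 0 0; 0 0 0.0008 0 0")

```text
clock: 12.85
tool_pos: [0.5746, 0.0609, 0.1126]
eef_rot: [[0.317, 0.948, -0.0], [0.948, -0.317, 0.0], [0.0, -0.0, -1.0]]
wrist_force: [-8.9, 0.4, 20.8]
grip_width: 0.0004
grasp_force: 10.5
```

Call:
apply_moves(deltas="0 0 -0.005 0 0; 0 0 -0.02 0 0; 0 0 -0.05 0 0; -0.03 0 -0.09 0 0; -0.08 0 -0.12 0 0")

```text
clock: 13.35
tool_pos: [0.552, -0.0082, 0.2305]
eef_rot: [[0.315, 0.949, 0.003], [0.949, -0.315, -0.0], [0.001, 0.003, -1.0]]
wrist_force: [1.0, -0.1, 0.5]
grip_width: 0.0001
grasp_force: 0.0
```

Call:
apply_moves(deltas="-0.04 0 0 0 0; -0.08 0 0 0 0; -0.08 0 0 0 0; -0.08 0 0 0 0")

```text
clock: 13.75
tool_pos: [0.5258, -0.0847, 0.2279]
eef_rot: [[0.319, 0.948, 0.001], [0.948, -0.319, -0.0], [0.0, 0.001, -1.0]]
wrist_force: [-0.1, -0.1, -0.0]
grip_width: 0.0002
grasp_force: 0.0
```

```bash
python3 st.py; python3 -c "
from h import *
latch(save='pics/side4.png')"
```

```text
t 13.75 delta mm [145.7977  -0.4348  99.5663] ang err deg -0.0786084569472739 mould tcp [112.7182   0.1591 135.937 ] F [ 0.1529 -0.0243 -0.0307] w 0.0001927582879254889 j6 6.940729761568985 gf 0.0
lip 42 [12.4392 17.0256 22.2617]
```

View pics/side4.png

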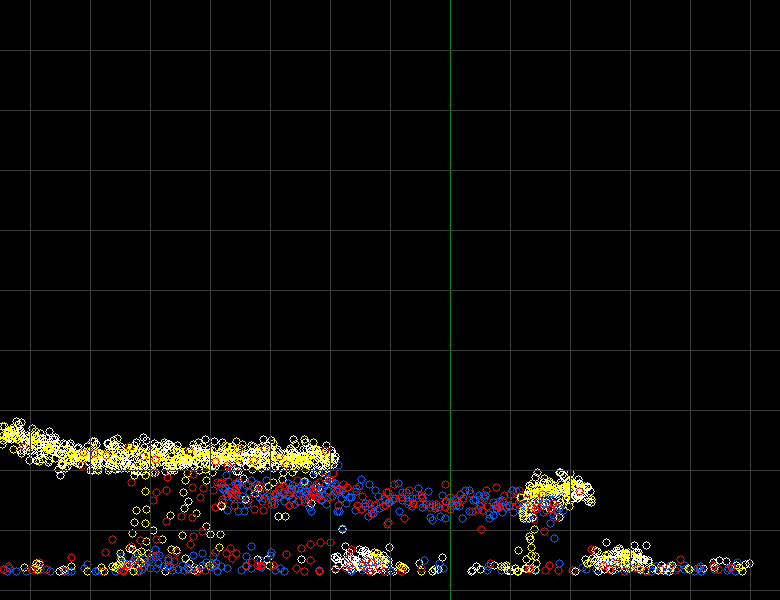

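The lever lies level (face flat at about z=22 minus the bias, so about 20.5 mm). The bail is hooked under the lip, and the lip end has moved from x≈28 to about 23, which leaves a gap of about 1 mm. I'm handing in.

```bash
python3 -c "
from workcell import manip
print(manip.finish_job())"
```

```text
the job is handed in; nothing more can be done
None
```

The mould is latched and handed in: the bail is hooked over the keeper, the lever was pressed onto its stop (highest push read about 23 N, limit 30 N), the gap has closed to about 1 mm, and I kept clear of the bystanders, though I didn't re-measure them at the end.

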